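Slide the findings tin into its freshly glued slot

TASK

The two low wooden rails of the new storage slot on the jeweller's bench have just been glued, so nothing may touch them. Line the metal tin up with the lane and push it gently along the board between the rails, touching neither, until it is fully home and straight against the upright stop at the far end, then leave it there. Only push it with the fingers: do not pinch, lift or tip it, and leave the jar, cup and steel block alone.

Things in the scene. Friction and masses are not known exactly. Their poses are not given: they have to be found in the camera images.
- tin: closed metal tin, flat-sided, 80 mm long (x), 60 wide (y), 46 high, about 0.25 kg, loose on the board before the mouth, up to about 20 mm off the lane's middle and 0.2 rad askew. Origin: centre of its underside; x points down the lane, z up. Slides under 1 to 2 N, stops when no longer pushed
- slot: storage slot fixed to the bench: plywood board 300 (x) x 150 (y) x 8 mm thick. Origin: centre of its underside; x points down the lane to the stop, z up; lane's middle y = 0. Lane 88 mm wide between the rails (14 mm free each side of a centred tin), rails from x = -20 (mouth) to 130 mm; bare board before the mouth. The tin is home with its origin at x = 90 mm, y = 0, z = 8 mm
- rail_left: left (+y) guide rail of brown wood, fixed on the board, 150 mm long, 12 mm wide, 12 mm high, so its top is 20 mm above the bench (the tin stands 34 mm above it). Origin: centre of its underside; x along the rail. Must not be touched
- rail_right: right (-y) guide rail, the same as the left. Must not be touched
- stop: dark wooden cross-piece fixed at the lane's far end, 16 mm thick (x), 112 mm wide (y), 30 mm high, standing on the board; its near face, 8 mm before its origin, is at x = 130 mm of the slot. Origin: centre of its underside. The tin may touch it
- jar: clear screw-lid jar, 54 mm across, 65 mm high, loose beside the slot. Origin: centre of its underside. Leave alone
- cup: dark open steel cup, 60 mm across the rim, 70 mm high, loose beside the slot. Origin: centre of its underside. Leave alone
- block: square steel bench block 64 x 64 x 22 mm, loose beside the slot. Origin: centre of its underside. Leave alone
Things that resemble listed ones, but are neither listed nor needed, are in the scene too. Leave any green or red look-alike of the tin alone.

How it is judged:
By the outcome, as a careful person would: the job done as asked, in the order asked, and still so for the second after the job is handed in, with the robot touching nothing.
It also fails if it takes over 64 s, if anything falls off the work surface, if the arm or the gripper's body presses on something with over 40 N, if the wrist force passes 120 N, or if a joint passes its speed limit or range.

ROBOT

A 6-joint arm with a two-finger parallel gripper is mounted at the origin on the work surface. World frame = base frame: x ahead of the robot, y to its left, z up, the work surface at z = 0. Lengths are in m, angles in rad, forces in N, time in s.
With the tool pointing down it reaches from about 0.375 to 0.925 m from the base axis. Payload 5.7 kg.
Tool frame: the origin (TCP) lies on the centre line of the jaws, within the pads' length; the fingertips stand 19 mm ahead of it and the grasp point (between the pads) is the TCP; z points along the fingers, y is the line along which they close (so a half turn about z gives the same grasp; the last joint's range is limited). The gripper opens to 88 mm and grips with 3 to 60 N. Pads are 20 mm wide; open, the fingers measure 115 mm over their backs; the gripper's body (75 mm by 178 mm) begins 61 mm behind the grasp point.
Start: joints at [1.142, 0.359, 1.51, -0, 1.272, -0.115], TCP at [0.185, 0.571, 0.207] pointing down, gripper open.
Joint ranges: [-2.97, 2.97], [-1.01, 2.36], [0.21, 2.38], [-0.96, 4.11], [0.2, 2.71], [-2.98, 2.98]. Speed limits (rad/s): [2.39, 2.39, 3.14, 3.14, 3.14, 3.14].

INTERFACE

Orientations are given as [roll, pitch, yaw] about the fixed x, y, z axes, in that order (R = Rz(yaw) Ry(pitch) Rx(roll)).
In Python, from bench import sensors, imaging, ticket gives the robot as it stands. The module is installed in compiled form; this text tells all that it offers.
- The arm moves only by the tool apply_moves, never from a script. Its arguments are lists of equal length, an entry for each row: "travel": the shift along the world's x, y, z scaled (see below), a list of three; "delta_rot": the turn, a rotation vector about the world's x, y, z scaled (see below), a list of three; "claw": the closure, from -1 (fully open) to 1 (shut), so that 0 is half open. In form: {"travel": [[x, y, z], ...], "delta_rot": [[rx, ry, rz], ...], "claw": [claw, ...]}. A call has 1 to 20 rows; each row shifts and turns the commanded pose from where the row before left it; what a row does not reach is not made up. The controller multiplies each number of a shift by 0.15 m and each number of a turn by 1.5 rad. A row lasts 1/12 s, in which the tool goes at most 41.7 mm and 7.16 degrees, less where a joint would pass 70% of its speed; a pose out of reach is approached as far as the arm can. A call with a number of a shift or a turn outside -1 to 1 is refused whole. A call with a gripper value outside its range is refused whole. The fingers move at their own pace and stop on an object; "squeeze" is the grip in N (left out, the last holds). Time passes only in rows, so rows that do not move let the fingers close. It gives the time, the measured TCP pose, the force, the opening and the grip force at its end, in the units of the state.
- sensors.get_state(): the state, without advancing time (a new reading comes with each control period).
- imaging.capture(name): name is "scene" or "top" or "wrist"; returns a dict with "frame" (420x560x3 uint8, red, green, blue), "depth" (420x560 float32, m along the optical axis (not along the pixel's ray), 0 where there is no reading), "vfov" (degrees; the focal length in pixels is half the picture's height over the tangent of half this angle, whatever the lens; pixels are square), "cx", "cy" (the principal point, pixels), "rvec" (rotation vector, rad) and "tvec" (3), from world to camera coordinates, as OpenCV has them; the wrist camera has in their place "mount" (4x4, takes a point from camera to tool coordinates, whose origin is the TCP and whose axes are the flange's). Camera axes: x right, y down, z forward; pixel columns grow to the right and rows downward; lengths in m; the calibration is good to about 2 mm. The wrist camera is an equidistant fisheye: a pixel r from the principal point sees the ray r / f radians off the axis. A picture is of the moment at which its call begins: read the wrist's pose just before it.
- ticket.finish_job(): hands the job in; it is judged then, once.
The state is a dict: "time_s": time; "joint_positions": joint angles; "joint_vel": joint speeds; "tau": joint torques, N m; "eef_pos": TCP position; "ee_rot": TCP orientation; "force": force on the tool from outside, world axes, zero at the start; "ft_torque": the same for the moment, N m; "opening": opening from 0.0 (shut) to 1.0 (fully open); "finger_force": force on a finger pad.
Only numpy, scipy, OpenCV 4.12 (cv2) and the standard library are available. Lean on these libraries where they do the work, as an engineer would, in place of code of your own. Each camera call takes 0.05 s, during which the arm holds its last target. There are 200 camera calls.

## Working session

There is one attempt and no reset: what is moved stays moved. The work goes in short steps, Python scripts to look and compute and a tool call to move; the robot and the scene stay as the last step left them, time stands still between calls to the robot, and variables do not carry over. Pictures are saved under pics/ and viewed, at most 10 in all, crops included, and the job is handed in when it is done.

Besides the shell and the picture viewer there is one more tool, called after "Request:" in YAML: its name, and indented under it one key for each argument. apply_moves: Moves the arm, as the interface text tells. Its arguments: {"type":"object","properties":{"travel":{"type":"array"},"delta_rot":{"type":"array"},"claw":{"type":"array"},"squeeze":{"type":"number"}},"required":["travel","delta_rot","claw"]}

```bash
mkdir -p pics; cat > h.py <<'E'
import numpy as np, cv2
from bench import sensors, imaging, ticket
def cap(n,tag):
    c=imaging.capture(n); cv2.imwrite(f'pics/{tag}.png',c['frame'][:,:,::-1]); np.savez(f'{tag}.npz',**c); return c
def f(c): return c['frame'].shape[0]/2/np.tan(np.radians(float(c['vfov']))/2)
def cloud(c):
    d=c['depth']; F=f(c); v,u=np.mgrid[:d.shape[0],:d.shape[1]]
    P=np.stack([(u-c['cx'])/F*d,(v-c['cy'])/F*d,d],-1)
    R=cv2.Rodrigues(np.array(c['rvec'],float))[0]; return (P-np.array(c['tvec']).ravel())@R
E
python3 - <<'E'
from h import *
print(sensors.get_state())
t=cap('top','top0'); s=cap('scene','sc0')
P=cloud(t); print(np.isfinite(P).all(), np.array(t['tvec']).ravel(), t['rvec'])
im=np.hstack([t['frame'],s['frame']])
E
```

```text
{'time_s': 0.0, 'joint_positions': array([ 1.14193449e+00,  3.59481128e-01,  1.51141446e+00,  8.35699390e-06,
        1.27250499e+00, -1.15105885e-01]), 'joint_vel': array([ 0.00018158, -0.00142576,  0.00076799, -0.00109923,  0.00011119,
        0.00025272]), 'tau': array([-1.09248307e-03, -5.15379918e+01, -2.70725477e+01,  6.73618005e-02,
        3.50373716e-02, -1.47958108e-04]), 'eef_pos': array([0.18488951, 0.57005413, 0.20623068]), 'ee_rot': array([-3.13979761e+00, -2.15574215e-04,  2.82783404e+00]), 'force': array([ 0.47301543,  0.00993083, -0.16546747]), 'ft_torque': array([0.0219802 , 0.00304129, 0.05884491]), 'finger_force': 0.0, 'opening': 1.0014897861691416}
True [0.05355368 0.52537105 0.75977316] [ 2.14612789 -2.19149503  0.17247428]
```

View pics/top0.png

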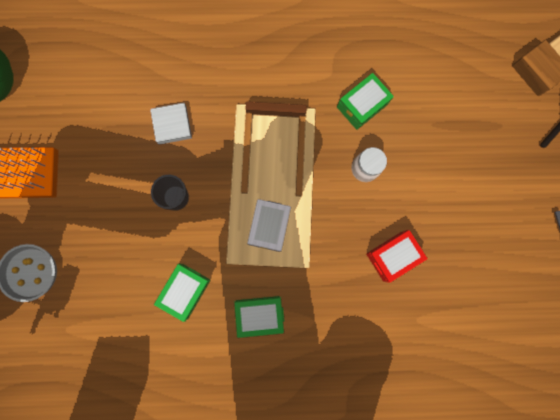

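View pics/sc0.png

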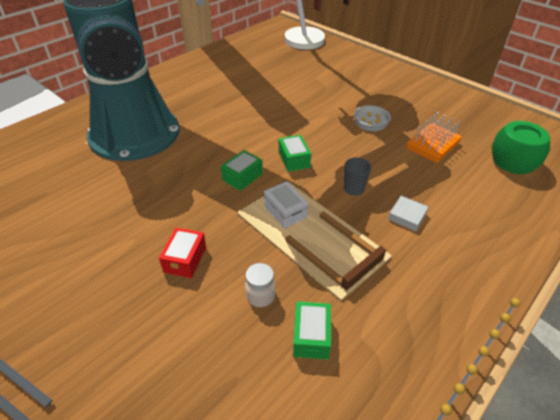

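The top view shows the slot with its stop at (276,107), the rails at (247,153) and (301,157), and a grey tin at (269,225) on the board before the mouth. The tin look-alikes are green at (366,99), (182,292) and (259,317) and red at (398,256). The grey one fits: it is bare metal and stands on the board. Next I'll measure by height and confirm it in a crop.

```bash
python3 - <<'E'
from h import *
t=dict(np.load('top0.npz')); P=cloud(t)
R=cv2.Rodrigues(t['rvec'])[0]; print('cam',-R.T@t['tvec'])
for n,(u,v) in dict(tin=(269,225),board=(270,180),bench=(210,240),stop=(276,107),railL=(247,153),railR=(301,157),cup=(162,180),jar=(372,162),blk=(171,122),g=(259,317)).items(): print(n,P[v,u].round(4))
c=t['frame'][90:275,215:330]; c=cv2.resize(c,None,fx=3.2,fy=3.2,interpolation=cv2.INTER_CUBIC)
z=np.clip(P[90:275,215:330,2]*4000,0,255).astype(np.uint8); z=cv2.resize(z,c.shape[1::-1],interpolation=cv2.INTER_NEAREST)
cv2.imwrite('pics/crop0.png',np.hstack([c[:,:,::-1],cv2.applyColorMap(z,2)]))
reg=np.zeros(P.shape[:2],bool); reg[90:275,215:330]=1
def rect(m):
    n,l,st,_=cv2.connectedComponentsWithStats(m.astype(np.uint8))
    for i in range(1,n):
        if st[i,4]>60:
            q=P[l==i]; (c,s,a)=cv2.minAreaRect((q[:,:2]*1000).astype(np.float32)); print(st[i],'c',np.round(c,1),'s',np.round(s,1),'a',round(a,2),'z',np.median(q[:,2]).round(4))
print('tin top');rect(reg&(P[:,:,2]>.046))
print('rail+');rect(reg&(P[:,:,2]>.016))
print('board');rect(reg&(P[:,:,2]>.005))
E
```

```text
cam [0.42502947 0.06756457 0.81909888]
tin [0.491  0.0545 0.0557]
board [0.5786 0.0501 0.0081]
bench [ 4.705e-01  1.622e-01 -2.000e-04]
stop [0.7072 0.037  0.0401]
railL [0.627  0.0915 0.0217]
railR [ 0.618  -0.0075  0.0216]
cup [0.5718 0.2369 0.0611]
jar [ 0.5963 -0.1267  0.0666]
blk [0.6879 0.2305 0.0208]
g [0.3361 0.0746 0.0491]
tin top
[ 248  200   43   52 1606] c [478.1  57.4] s [ 59.9 108. ] a 76.18 z 0.0546
rail+
[ 240  102   67   94 1795] c [570.5  46.6] s [112.1 293.2] a 86.01 z 0.0213
[ 248  200   43   52 1636] c [479.2  57.1] s [ 59.9 110.3] a 76.19 z 0.0545
board
[  226   102    90   166 13077] c [570.6  46.7] s [150.1 299.5] a 85.88 z 0.009
```

View pics/crop0.png

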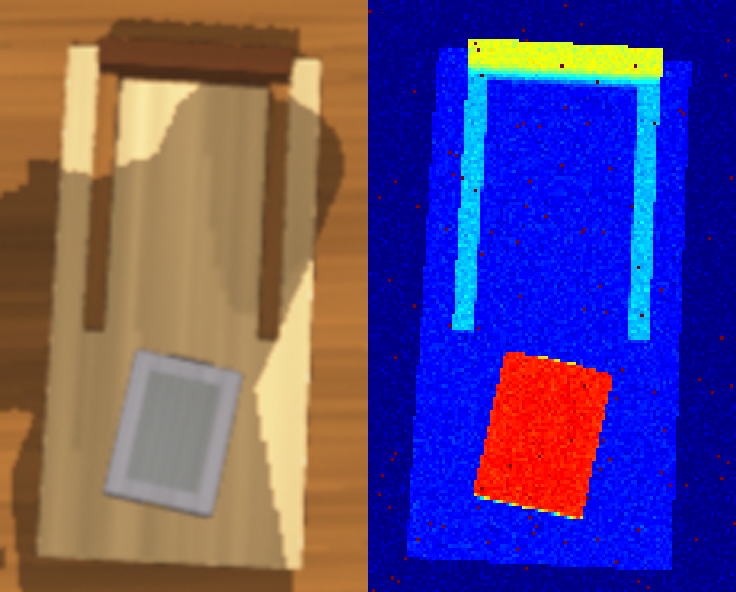

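The crop confirms the grey metal tin on the board before the mouth, askew clockwise, with the rails and stop clear. Now its pose in the slot frame.

```bash
cat >> h.py <<'E'
def rectof(q):
    (c,s,a)=cv2.minAreaRect((q[:,:2]*1000).astype(np.float32)); return np.array(c),s,a
def tin(P,org,yaw,box=None):
    m=(abs(P[:,:,2]-.0545)<.006)&(abs(P[:,:,0]-.55)<.2)&(abs(P[:,:,1]-.05)<.08)
    m=cv2.morphologyEx(m.astype(np.uint8),cv2.MORPH_OPEN,np.ones((5,5)))
    n,l,st,_=cv2.connectedComponentsWithStats(m); k=1+np.argmax(st[1:,4])
    c,s,a=rectof(P[l==k]); R=np.array([[np.cos(yaw),np.sin(yaw)],[-np.sin(yaw),np.cos(yaw)]])
    print('tin world',c.round(1),'size',np.round(s,1),'slot',(R@(c-org)).round(1),'rel deg',round(((a-np.degrees(yaw)+45)%90)-45,2))
E
python3 - <<'E'
from h import *
t=dict(np.load('top0.npz')); P=cloud(t)
reg=np.zeros(P.shape[:2],bool); reg[90:275,215:330]=1
# rails in world
m=reg&(abs(P[:,:,2]-.0215)<.006)&(P[:,:,0]<.695)&(P[:,:,0]>.54)
m=cv2.morphologyEx(m.astype(np.uint8),cv2.MORPH_OPEN,np.ones((3,3)))
n,l,st,_=cv2.connectedComponentsWithStats(m)
for i in range(1,n):
    if st[i,4]>100: print('rail',[np.round(x,1) for x in rectof(P[l==i])])
m=reg&(abs(P[:,:,2]-.038)<.004)&(P[:,:,0]>.68)
m=cv2.morphologyEx(m.astype(np.uint8),cv2.MORPH_OPEN,np.ones((3,3)));print('stop',[np.round(x,1) for x in rectof(P[m>0])])
m=reg&(P[:,:,2]>.005); m=cv2.morphologyEx(m.astype(np.uint8),cv2.MORPH_OPEN,np.ones((5,5)));print('board',[np.round(x,1) for x in rectof(P[m>0])])
tin(P,np.array([570.6,46.7]),np.radians(-4.1))
E
```

```text
rail [array([621.3,  -7. ]), array([ 12.2, 148.1]), np.float64(86.0)]
rail [array([624.7,  93. ]), array([ 12.2, 140.5]), np.float64(85.9)]
stop [array([708. ,  36.7]), array([110.5,  17.3]), np.float64(85.6)]
board [array([570.6,  46.7]), array([150. , 299.5]), np.float64(85.9)]
tin world [491.6  54.1] size [59.9 80.2] slot [-79.3   1.7] rel deg -9.71
```

Request:
apply_moves:
  travel:
    - [0.08,-0.171,0]
    - [0.08,-0.171,0]
    - [0.08,-0.171,0]
    - [0.08,-0.171,0]
    - [0.08,-0.171,0]
    - [0.08,-0.171,0]
    - [0.08,-0.171,0]
    - [0.08,-0.171,0]
    - [0.08,-0.171,0]
    - [0.08,-0.171,0]
    - [0.08,-0.171,0]
    - [0.08,-0.171,0]
    - [0.08,-0.171,0]
    - [0.08,-0.171,0]
    - [0.08,-0.171,0]
    - [0.08,-0.171,0]
    - [0.08,-0.171,0]
    - [0.08,-0.171,0]
    - [0.08,-0.171,0]
    - [0.067,-0.171,0]
  delta_rot:
    - [0,0,0.008]
    - [0,0,0.008]
    - [0,0,0.008]
    - [0,0,0.008]
    - [0,0,0.008]
    - [0,0,0.008]
    - [0,0,0.008]
    - [0,0,0.008]
    - [0,0,0.008]
    - [0,0,0.008]
    - [0,0,0.008]
    - [0,0,0.008]
    - [0,0,0.008]
    - [0,0,0.008]
    - [0,0,0.008]
    - [0,0,0.008]
    - [0,0,0.008]
    - [0,0,0.008]
    - [0,0,0.008]
    - [0,0,0.008]
  claw: [0.18,0.18,0.18,0.18,0.18,0.18,0.18,0.18,0.18,0.18,0.18,0.18,0.18,0.18,0.18,0.18,0.18,0.18,0.18,0.18]

```text
time_s: 1.77
eef_pos: [0.4236, 0.0563, 0.2069]
ee_rot: [-3.142, -0.0, 3.068]
force: [0.4, 0.5, -0.4]
opening: 0.407
finger_force: 0.0
```

Request:
apply_moves:
  travel:
    - [0,0,0]
    - [0,0,0]
    - [0,0,0]
    - [0,0,0]
  delta_rot:
    - [0,0,0]
    - [0,0,0]
    - [0,0,0]
    - [0,0,0]
  claw: [0.18,0.18,0.18,0.18]

```text
time_s: 2.1
eef_pos: [0.4225, 0.0585, 0.2068]
ee_rot: [3.141, -0.001, 3.068]
force: [-0.2, 1.0, 0.3]
opening: 0.409
finger_force: 0.0
```

Request:
apply_moves:
  travel:
    - [0,0,-0.1]
    - [0,0,-0.1]
    - [0,0,-0.1]
    - [0,0,-0.1]
    - [0,0,-0.1]
    - [0,0,-0.1]
    - [0,0,-0.1]
    - [0,0,-0.1]
    - [0,0,-0.1]
    - [0,0,-0.1]
    - [0,0,-0.07]
    - [0,0,-0.05]
    - [0,0,0]
    - [0,0,0]
  delta_rot:
    - [0,0,0]
    - [0,0,0]
    - [0,0,0]
    - [0,0,0]
    - [0,0,0]
    - [0,0,0]
    - [0,0,0]
    - [0,0,0]
    - [0,0,0]
    - [0,0,0]
    - [0,0,0]
    - [0,0,0]
    - [0,0,0]
    - [0,0,0]
  claw: [0.18,0.18,0.18,0.18,0.18,0.18,0.18,0.18,0.18,0.18,0.18,0.18,0.18,0.18]

```text
time_s: 3.27
eef_pos: [0.4229, 0.0583, 0.039]
ee_rot: [-3.142, -0.001, 3.069]
force: [0.5, 0.3, 0.2]
opening: 0.409
finger_force: 0.0
```

```bash
python3 - <<'E'
from h import *
print(sensors.get_state()['eef_pos'])
t=cap('top','top1'); tin(cloud(t),np.array([570.6,46.7]),np.radians(-4.1))
w=cap('wrist','w1')
c=cv2.resize(t['frame'][90:320,190:350],None,fx=2,fy=2)
o=np.zeros((460,560,3),np.uint8); o[:420]=w['frame']
cv2.imwrite('pics/v1.png',cv2.resize(np.hstack([c,o])[:,:,::-1],None,fx=.9,fy=.9))
E
```

```text
[0.42287338 0.05828372 0.03899267]
tin world [520.4  47.7] size [60.8 28.5] slot [-50.1  -2.5] rel deg 2.89
```

View pics/v1.png

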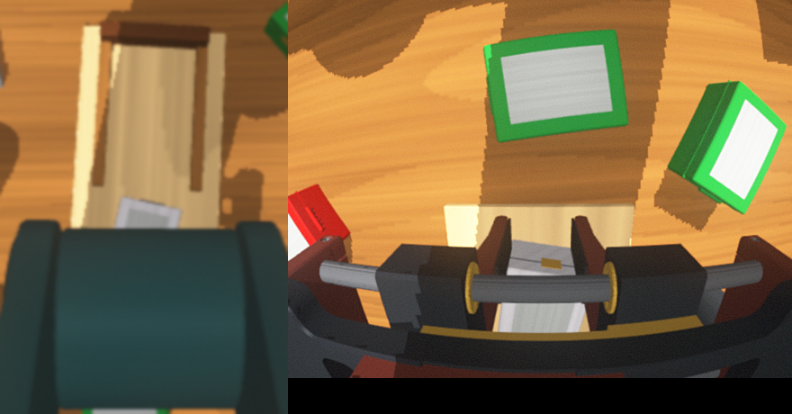

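The right half shows the fingers behind the tin's rear face, with its latch at (550,263) and nothing touching. I'll push along the lane gently to square it up before the mouth.

Request:
apply_moves:
  travel:
    - [0.0133,-0.00095,0]
    - [0.0133,-0.00095,0]
    - [0.0133,-0.00095,0]
    - [0.0133,-0.00095,0]
    - [0.0133,-0.00095,0]
    - [0.0133,-0.00095,0]
    - [0.0133,-0.00095,0]
    - [0.0133,-0.00095,0]
    - [0.0133,-0.00095,0]
    - [0.0133,-0.00095,0]
    - [0.0133,-0.00095,0]
    - [0.0133,-0.00095,0]
    - [0.0133,-0.00095,0]
    - [0.0133,-0.00095,0]
    - [0.0133,-0.00095,0]
  delta_rot:
    - [0,0,0]
    - [0,0,0]
    - [0,0,0]
    - [0,0,0]
    - [0,0,0]
    - [0,0,0]
    - [0,0,0]
    - [0,0,0]
    - [0,0,0]
    - [0,0,0]
    - [0,0,0]
    - [0,0,0]
    - [0,0,0]
    - [0,0,0]
    - [0,0,0]
  claw: [0.18,0.18,0.18,0.18,0.18,0.18,0.18,0.18,0.18,0.18,0.18,0.18,0.18,0.18,0.18]

```text
time_s: 4.62
eef_pos: [0.4533, 0.0555, 0.039]
ee_rot: [-3.141, -0.0, 3.068]
force: [-0.2, -0.2, 0.3]
opening: 0.409
finger_force: 0.0
```

```bash
cat >> h.py <<'E'
def slot(q,org=np.array([570.6,46.7]),yaw=np.radians(-4.1)):
    R=np.array([[np.cos(yaw),np.sin(yaw)],[-np.sin(yaw),np.cos(yaw)]]); return (q*1000-org)@R.T
def front(c):
    # visible front part of the tin in slot coordinates: side lines and front line
    P=cloud(c); m=(abs(P[:,:,2]-.0545)<.005)&(P[:,:,0]>.42)&(abs(P[:,:,1]-.05)<.08)
    m=cv2.morphologyEx(m.astype(np.uint8),cv2.MORPH_OPEN,np.ones((3,3)))
    S=slot(P[m>0][:,:2]); b=np.round(S[:,1]/3); xs=[];ys=[]
    for k in np.unique(b):
        if (b==k).sum()>8: xs.append(np.sort(S[b==k,0])[-2]); ys.append(k*3)
    xs=np.array(xs);ys=np.array(ys); 
    print('front profile',list(zip(ys,xs.round(1))),'n',len(S))
    p=S[(S[:,1]>-60)&(S[:,1]<60)]; print('visible x',p[:,0].min().round(1),p[:,0].max().round(1))
    for x in np.arange(-100,130,8):
        q=p[abs(p[:,0]-x)<4]
        if len(q)>20: print(x,'y',np.percentile(q[:,1],[0.5,99.5]).round(1))
E
python3 - <<'E'
from h import *
print(slot(sensors.get_state()['eef_pos'][:2]))
t=cap('top','top2'); front(t); s=cap('scene','sc2'); front(s)
w=cap('wrist','w2')
E
```

```text
[-117.59835809    0.40805854]
front profile [] n 0Traceback (most recent call last):
  File "<stdin>", line 3, in <module>
  File "h.py", line 29, in front
    p=S[(S[:,1]>-60)&(S[:,1]<60)]; print('visible x',p[:,0].min().round(1),p[:,0].max().round(1))
                                                     ~~~~~~~~~~^^
    return umr_minimum(a, axis, None, out, keepdims, initial, where)
ValueError: zero-size array to reduction operation minimum which has no identity
```

```bash
python3 - <<'E'
from h import *
s=cap('scene','sc2'); 
w=cap('wrist','w2')
c=cv2.resize(s['frame'][140:320,200:400],None,fx=2,fy=2)
o=np.zeros((420,400,3),np.uint8); o[:360]=c
cv2.imwrite('pics/v2.png',cv2.resize(np.hstack([o,w['frame'][:,100:460]])[:,:,::-1],None,fx=1,fy=1))
front(s)
E
```

```text
front profile [(np.float64(-33.0), np.float64(-44.4)), (np.float64(-30.0), np.float64(-43.5)), (np.float64(-27.0), np.float64(-47.0)), (np.float64(-24.0), np.float64(-44.2)), (np.float64(-21.0), np.float64(-42.7)), (np.float64(-18.0), np.float64(381.3)), (np.float64(-15.0), np.float64(385.6)), (np.float64(-12.0), np.float64(386.9)), (np.float64(-9.0), np.float64(387.2)), (np.float64(-6.0), np.float64(-40.7)), (np.float64(-3.0), np.float64(-43.6)), (np.float64(0.0), np.float64(-41.7)), (np.float64(3.0), np.float64(-39.5)), (np.float64(6.0), np.float64(-38.2)), (np.float64(9.0), np.float64(-38.5)), (np.float64(12.0), np.float64(-38.4)), (np.float64(15.0), np.float64(-36.3)), (np.float64(18.0), np.float64(-36.6)), (np.float64(21.0), np.float64(377.8)), (np.float64(24.0), np.float64(381.8)), (np.float64(27.0), np.float64(384.0)), (np.float64(30.0), np.float64(383.5)), (np.float64(33.0), np.float64(382.9)), (np.float64(63.0), np.float64(378.8)), (np.float64(66.0), np.float64(379.3)), (np.float64(102.0), np.float64(373.6)), (np.float64(105.0), np.float64(376.7)), (np.float64(108.0), np.float64(378.1))] n 972
visible x -118.8 387.9
-100 y [-25.5  33.6]
-92 y [-26.9  32.9]
-84 y [-28.7  31.8]
-76 y [-29.5  30.2]
-68 y [-32.1  29.1]
-60 y [-32.4  28. ]
-52 y [-34.3  27.1]
-44 y [-34.3  24.5]
-36 y [-9.4 23.8]
```

View pics/v2.png

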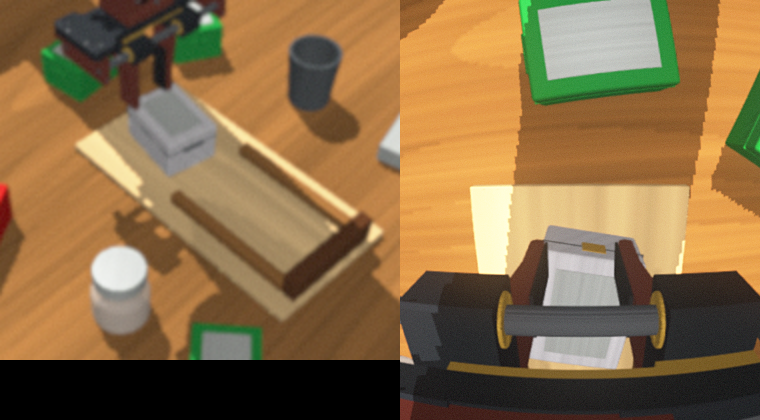

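The left half (scene crop) shows the tin still askew at (172,125), with the fingers at its rear edge, (130,95) and (160,70). It has barely moved, so I'll check where the fingers really are in depth.

```bash
python3 - <<'E'
from h import *
np.set_printoptions(suppress=True,linewidth=150)
s=dict(np.load('sc2.npz')); P=cloud(s)
w=dict(np.load('w2.npz')); print(w['mount'].round(3), w['vfov'])
S=np.dstack([slot(P[:,:,:2].reshape(-1,2)).reshape(*P.shape[:2],2),P[:,:,2]*1000])
m=(abs(S[:,:,1])<60)&(S[:,:,0]>-160)&(S[:,:,0]<-60)
for z in range(10,105,6):
    q=S[m&(abs(S[:,:,2]-z)<3)]
    q=q[q[:,0]<-95] if z<58 else q
    for sg in(-1,1):
        k=q[q[:,1]*sg>0]
        if len(k)>5: print(z,sg,len(k),'x',np.percentile(k[:,0],[2,98]).round(0),'y',np.percentile(k[:,1],[2,98]).round(0))
for v in range(172,200,3): print(v,[tuple(S[v,u].astype(int)) for u in range(258,292,4)])
E
```

```text
[[ 0.001 -0.965 -0.264  0.073]
 [ 1.     0.001  0.    -0.001]
 [ 0.    -0.264  0.965 -0.178]
 [ 0.     0.     0.     1.   ]] 65.70646984690485
10 -1 303 x [-148.  -96.] y [-59.  -9.]
16 -1 13 x [-121.  -98.] y [-26. -21.]
22 -1 16 x [-121.  -96.] y [-27. -21.]
28 -1 15 x [-120.  -97.] y [-25. -21.]
34 -1 12 x [-120.  -97.] y [-25. -22.]
40 -1 15 x [-120.  -96.] y [-26. -22.]
46 -1 14 x [-119.  -96.] y [-26. -22.]
52 -1 53 x [-118.  -96.] y [-26.  -1.]
52 1 77 x [-119.  -95.] y [ 1. 35.]
58 -1 87 x [-124.  -63.] y [-28.  -0.]
58 1 85 x [-123.  -62.] y [ 1. 31.]
64 -1 25 x [-128. -105.] y [-27. -19.]
64 1 22 x [-127. -106.] y [18. 26.]
70 -1 18 x [-127. -106.] y [-26. -20.]
70 1 25 x [-126. -106.] y [18. 27.]
76 -1 21 x [-128. -106.] y [-28. -18.]
76 1 22 x [-126. -106.] y [18. 26.]
82 -1 18 x [-126. -106.] y [-27. -20.]
82 1 19 x [-127. -106.] y [18. 26.]
88 -1 19 x [-128. -105.] y [-28. -18.]
88 1 21 x [-127. -104.] y [18. 26.]
94 -1 22 x [-127. -105.] y [-29. -19.]
94 1 24 x [-126. -106.] y [18. 29.]
100 -1 28 x [-127. -105.] y [-29. -16.]
100 1 21 x [-123. -105.] y [18. 30.]
172 [(
[... 3456 characters left out ...]
p.int64(46)), (np.int64(-101), np.int64(-20), np.int64(53)), (np.int64(-94), np.int64(-15), np.int64(55)), (np.int64(-91), np.int64(-7), np.int64(52)), (np.int64(-84), np.int64(-2), np.int64(54)), (np.int64(-77), np.int64(2), np.int64(56)), (np.int64(-75), np.int64(12), np.int64(50))]
199 [(np.int64(-148), np.int64(-15), np.int64(8)), (np.int64(-142), np.int64(-9), np.int64(8)), (np.int64(-110), np.int64(-24), np.int64(41)), (np.int64(-94), np.int64(-27), np.int64(53)), (np.int64(-89), np.int64(-20), np.int64(53)), (np.int64(-83), np.int64(-14), np.int64(53)), (np.int64(-77), np.int64(-9), np.int64(54)), (np.int64(-71), np.int64(-2), np.int64(54)), (np.int64(-66), np.int64(3), np.int64(53))]
```

The depth shows the fingertips ending at about z=58 mm, over the tin's top, although the reported TCP is 39 mm. I'll cross-check the height with the wrist depth.

```bash
cat >> h.py <<'E'
from scipy.spatial.transform import Rotation as Ro
def wcloud(w,st):
    d=w['depth']; F=f(w); v,u=np.mgrid[:d.shape[0],:d.shape[1]]
    x,y=u-w['cx'],v-w['cy']; r=np.hypot(x,y)+1e-9; th=r/F
    k=d*np.tan(th)/r; C=np.stack([x*k,y*k,d],-1); M=w['mount']
    T=C@M[:3,:3].T+M[:3,3]
    return T, T@Ro.from_euler('xyz',st['ee_rot']).as_matrix().T+st['eef_pos']
E
python3 - <<'E'
from h import *
np.set_printoptions(suppress=True,linewidth=150)
st=sensors.get_state(); print(st['eef_pos'],st['joint_positions'])
w=dict(np.load('w2.npz')); T,W=wcloud(w,st)
for n,(u,v) in dict(bench=(230,130),bench2=(330,130),board=(320,200),green=(300,40),tinrear=(285,246),tintop=(280,290)).items(): print(n,'tool',T[v,u].round(4),'world',W[v,u].round(4))
# fingers: tool-frame points with |y|<.04,|x|<.02
m=(abs(T[:,:,0])<.016)&(abs(T[:,:,1])<.04)&(abs(T[:,:,1])>.012)
print(np.histogram(T[m][:,2],bins=np.arange(-.1,.06,.01)))
E
```

```text
[0.45338157 0.05551829 0.03902211] [-0.02949658  0.3994197   1.99119994 -0.00012773  0.75083694 -1.52633906]
bench tool [ 0.0683 -0.0346  0.0376] world [0.3828 0.0261 0.0014]
bench2 tool [0.0683 0.0318 0.0391] world [ 0.3876  0.0922 -0.0001]
board tool [0.0222 0.0251 0.031 ] world [0.4331 0.0822 0.0081]
green tool [ 0.117   0.0089 -0.0078] world [0.3374 0.073  0.0468]
tinrear tool [ 0.0023  0.0016 -0.0009] world [0.4512 0.0572 0.0399]
tintop tool [-0.0194 -0.0013 -0.0148] world [0.4726 0.0528 0.0538]
(array([ 446,  328,  725,  783,  727,  590,  488,  435,  913,  219,  189,  191,  336, 2026,    0]), array([-0.1 , -0.09, -0.08, -0.07, -0.06, -0.05, -0.04, -0.03, -0.02, -0.01, -0.  ,  0.01,  0.02,  0.03,  0.04,  0.05]))
```

```bash
python3 - <<'E'
from h import *
np.set_printoptions(suppress=True,linewidth=150)
st=sensors.get_state()
for tag in('w1','w2'):
    w=dict(np.load(tag+'.npz')); T,W=wcloud(w,st); T=T*1000
    for u in (228,236,244,316,324,332):
        print(tag,u,[(v,*T[v,u].astype(int).tolist()) for v in range(215,320,9)])
    c=w['frame'][190:330,180:390]; cv2.imwrite(f'pics/{tag}c.png',cv2.resize(c,None,fx=1.9,fy=1.9,interpolation=cv2.INTER_CUBIC)[:,:,::-1])
a=cv2.imread('pics/w1c.png');b=cv2.imread('pics/w2c.png');cv2.imwrite('pics/v3.png',np.hstack([a,b]))
E
```

```text
w1 228 [(215, 9, -38, 40), (224, 2, -38, 40), (233, -1, -37, 31), (242, -7, -37, 30), (251, 11, -26, -31), (260, 11, -24, -43), (269, 11, -23, -51), (278, 11, -22, -60), (287, 11, -21, -68), (296, 11, -20, -75), (305, 29, -14, -108), (314, 28, -13, -111)]
w1 236 [(215, 9, -32, 39), (224, 2, -32, 40), (233, -1, -31, 31), (242, 11, -24, -19), (251, 11, -22, -32), (260, 11, -21, -42), (269, 10, -20, -48), (278, 10, -19, -57), (287, 8, -19, -61), (296, 5, -18, -65), (305, 2, -18, -66), (314, 29, -11, -113)]
w1 244 [(215, 8, -26, 40), (224, 2, -26, 40), (233, 0, -25, 30), (242, 11, -20, -19), (251, 10, -19, -28), (260, 7, -18, -33), (269, 3, -18, -34), (278, 0, -18, -36), (287, -5, -19, -36), (296, -25, -22, -12), (305, -29, -22, -15), (314, 28, -9, -111)]
w1 316 [(215, 9, 23, 39), (224, 2, 23, 39), (233, -1, 23, 31), (242, 10, 17, -15), (251, 8, 17, -22), (260, 4, 17, -26), (269, 0, 17, -27), (278, -4, 17, -29), (287, -31, 22, 11), (296, -32, 21, 0), (305, -31, 20, -12), (314, 28, 7, -111)]
w1 324 [(215, 9, 29, 38), (224, 3, 29, 37), (233, 0, 28, 30), (242, 12, 21, -20), (251, 11, 20, -3
[... 1177 characters left out ...]
24, 5, 22, 31), (233, -1, 23, 31), (242, 10, 17, -15), (251, 8, 17, -24), (260, 4, 17, -26), (269, 0, 17, -26), (278, -5, 17, -27), (287, -17, 19, -15), (296, -22, 19, -16), (305, -29, 19, -15), (314, 28, 7, -112)]
w2 324 [(215, 11, 28, 30), (224, 5, 28, 30), (233, 0, 28, 29), (242, 11, 21, -19), (251, 11, 20, -31), (260, 10, 19, -39), (269, 10, 18, -48), (278, 10, 17, -57), (287, 7, 16, -59), (296, 3, 17, -60), (305, 0, 17, -61), (314, 28, 9, -111)]
w2 332 [(215, 11, 33, 31), (224, 5, 33, 31), (233, -1, 34, 31), (242, 11, 25, -19), (251, 11, 24, -32), (260, 11, 22, -42), (269, 11, 21, -51), (278, 11, 19, -60), (287, 11, 18, -67), (296, 10, 18, -73), (305, 29, 11, -109), (314, 28, 11, -111)]
```

View pics/v3.png

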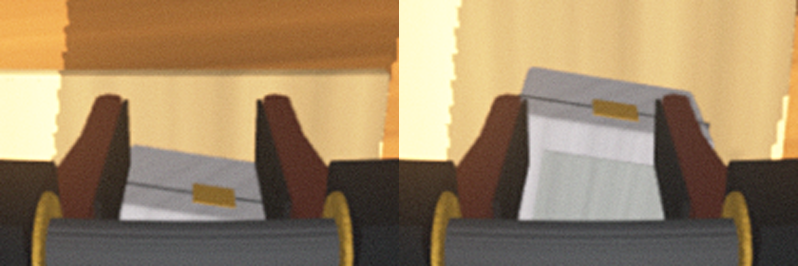

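The wrist depth settles it: the bench and board heights agree with the reported TCP, but the fingertips end at tool z = -19 mm. So they stand 19 mm behind the reported TCP, not ahead of it, and they passed 4 mm over the tin without touching (right half of the picture). I'll lift, back off, and come down with reported z ≈ 0.002 so that the tips are at about 21 mm.

Request:
apply_moves:
  travel:
    - [0,0,0.033]
    - [0,0,0]
    - [-0.05,0.0036,0]
    - [-0.05,0.0036,0]
    - [-0.05,0.0036,0]
    - [-0.05,0.0036,0]
    - [0,0,0]
    - [0,0,-0.04]
    - [0,0,-0.04]
    - [0,0,-0.04]
    - [0,0,-0.04]
    - [0,0,-0.04]
    - [0,0,-0.04]
    - [0,0,-0.04]
    - [0,0,0]
    - [0,0,0]
  delta_rot:
    - [0,0,0]
    - [0,0,0]
    - [0,0,0]
    - [0,0,0]
    - [0,0,0]
    - [0,0,0]
    - [0,0,0]
    - [0,0,0]
    - [0,0,0]
    - [0,0,0]
    - [0,0,0]
    - [0,0,0]
    - [0,0,0]
    - [0,0,0]
    - [0,0,0]
    - [0,0,0]
  claw: [0.18,0.18,0.18,0.18,0.18,0.18,0.18,0.18,0.18,0.18,0.18,0.18,0.18,0.18,0.18,0.18]

```text
time_s: 6.1
eef_pos: [0.4228, 0.0577, 0.0015]
ee_rot: [-3.141, -0.001, 3.068]
force: [-0.4, -0.0, 0.4]
opening: 0.407
finger_force: 0.0
```

```bash
cat >> h.py <<'E'
def look(tag):
    st=sensors.get_state(); print('tcp slot',slot(st['eef_pos'][:2]).round(1),st['eef_pos'].round(4),st['ee_rot'].round(3),'F',st['force'].round(2))
    s=cap('scene',tag); P=cloud(s); m=(abs(P[:,:,2]-.0545)<.004)
    S=slot(P[:,:,:2].reshape(-1,2)).reshape(*m.shape,2); m&=(abs(S[:,:,1])<55)&(S[:,:,0]>-140)&(S[:,:,0]<122)
    m=cv2.morphologyEx(m.astype(np.uint8),cv2.MORPH_OPEN,np.ones((3,3)))
    n,l,q,_=cv2.connectedComponentsWithStats(m); k=1+np.argmax(q[1:,4])
    (c,sz,a)=cv2.minAreaRect(S[l==k].astype(np.float32)); print('tin slot',np.round(c,1),np.round(sz,1),'yaw deg',round((a+45)%90-45,2))
    z=P[(abs(S[:,:,1])<31)&(S[:,:,0]<c[0]-41)&(S[:,:,0]>c[0]-70)][:,2]; print('fingers lowest above board',np.sort(z[z>.013])[:5].round(3) if (z>.013).any() else None)
    return s
E
python3 - <<'E'
from h import *
look('sc3')
E
```

```text
tcp slot [-148.2    0.4] [0.4228 0.0577 0.0015] [-3.141e+00 -1.000e-03  3.068e+00] F [-0.42 -0.02  0.43]
tin slot [-78.1   1. ] [60.4 83. ] yaw deg -9.92
fingers lowest above board [0.014 0.018 0.018 0.019 0.019]
```

Request:
apply_moves:
  travel:
    - [0.0133,-0.00095,0]
    - [0.0133,-0.00095,0]
    - [0.0133,-0.00095,0]
    - [0.0133,-0.00095,0]
    - [0.0133,-0.00095,0]
    - [0.0133,-0.00095,0]
    - [0.0133,-0.00095,0]
    - [0.0133,-0.00095,0]
    - [0.0133,-0.00095,0]
    - [0.0133,-0.00095,0]
    - [0.0133,-0.00095,0]
    - [0.0133,-0.00095,0]
    - [0.0133,-0.00095,0]
    - [0.0133,-0.00095,0]
  delta_rot:
    - [0,0,0]
    - [0,0,0]
    - [0,0,0]
    - [0,0,0]
    - [0,0,0]
    - [0,0,0]
    - [0,0,0]
    - [0,0,0]
    - [0,0,0]
    - [0,0,0]
    - [0,0,0]
    - [0,0,0]
    - [0,0,0]
    - [0,0,0]
  claw: [0.18,0.18,0.18,0.18,0.18,0.18,0.18,0.18,0.18,0.18,0.18,0.18,0.18,0.18]

```text
time_s: 7.32
eef_pos: [0.4515, 0.0557, 0.0019]
ee_rot: [-3.142, 0.0, 3.068]
force: [-0.2, -1.1, -0.6]
opening: 0.411
finger_force: 0.5
```

```bash
python3 - <<'E'
from h import *
look('sc4')
E
```

```text
tcp slot [-119.4    0.4] [0.4515 0.0557 0.0019] [-3.142  0.     3.068] F [-0.23 -1.08 -0.57]
tin slot [-66.8   5.3] [61.9 82.1] yaw deg -2.22
fingers lowest above board [0.018 0.019 0.019 0.02  0.02 ]
```

Request:
apply_moves:
  travel:
    - [0.0131,-0.0039,0]
    - [0.0131,-0.0039,0]
    - [0.0131,-0.0039,0]
    - [0.0131,-0.0039,0]
    - [0.0131,-0.0039,0]
  delta_rot:
    - [0,0,0]
    - [0,0,0]
    - [0,0,0]
    - [0,0,0]
    - [0,0,0]
  claw: [0.18,0.18,0.18,0.18,0.18]

```text
time_s: 7.78
eef_pos: [0.4613, 0.0527, 0.002]
ee_rot: [-3.142, 0.0, 3.068]
force: [-1.8, 0.2, -0.2]
opening: 0.41
finger_force: 0.7
```

```bash
python3 - <<'E'
from h import *
look('sc5'); look('sc5b')
E
```

```text
tcp slot [-109.5   -1.8] [0.4613 0.0527 0.002 ] [-3.142  0.     3.068] F [-1.77  0.19 -0.19]
tin slot [-59.5   5.2] [61.4 83.8] yaw deg -1.16
fingers lowest above board [0.019 0.02  0.021 0.022 0.022]
tcp slot [-108.8   -1.8] [0.4619 0.0526 0.002 ] [-3.142e+00  1.000e-03  3.068e+00] F [-0.4  -0.29 -0.24]
tin slot [-57.5   5.4] [61.7 81. ] yaw deg -0.64
fingers lowest above board [0.017 0.02  0.02  0.02  0.021]
```

Request:
apply_moves:
  travel:
    - [0.0131,-0.0039,0]
    - [0.0131,-0.0039,0]
    - [0.0131,-0.0039,0]
    - [0.0131,-0.0039,0]
    - [0.0131,-0.0039,0]
  delta_rot:
    - [0,0,0]
    - [0,0,0]
    - [0,0,0]
    - [0,0,0]
    - [0,0,0]
  claw: [0.18,0.18,0.18,0.18,0.18]

```text
time_s: 8.3
eef_pos: [0.4712, 0.0497, 0.0019]
ee_rot: [-3.141, 0.0, 3.068]
force: [-1.1, 1.2, -0.0]
opening: 0.408
finger_force: 0.5
```

```bash
python3 - <<'E'
from h import *
look('sc6'); look('sc6b')
E
```

```text
tcp slot [-99.3  -4.1] [0.4712 0.0497 0.0019] [-3.141  0.     3.068] F [-1.12  1.16 -0.  ]
tin slot [-48.8   3.1] [83.6 61.2] yaw deg 0.16
fingers lowest above board [0.018 0.019 0.019 0.02  0.021]
tcp slot [-98.7  -4.1] [0.4719 0.0496 0.002 ] [-3.141e+00  1.000e-03  3.068e+00] F [-0.3   0.97 -0.95]
tin slot [-50.8   3. ] [86.3 62.7] yaw deg 1.04
fingers lowest above board [0.02  0.021 0.021 0.021 0.022]
```

Request:
apply_moves:
  travel:
    - [0.0131,-0.0039,0]
    - [0.0131,-0.0039,0]
    - [0.0131,-0.0039,0]
    - [0.0131,-0.0039,0]
    - [0.0131,-0.0039,0]
    - [0.0131,-0.0039,0]
  delta_rot:
    - [0,0,0]
    - [0,0,0]
    - [0,0,0]
    - [0,0,0]
    - [0,0,0]
    - [0,0,0]
  claw: [0.18,0.18,0.18,0.18,0.18,0.18]

```text
time_s: 8.9
eef_pos: [0.483, 0.0462, 0.002]
ee_rot: [-3.141, 0.0, 3.068]
force: [-1.8, 1.2, -0.9]
opening: 0.412
finger_force: 0.8
```

```bash
cat >> h.py <<'E'
def rails(s):
    P=cloud(s); S=slot(P[:,:,:2].reshape(-1,2)).reshape(*P.shape[:2],2); z=P[:,:,2]*1000
    for sg in (-1,1):
        m=(abs(z-21)<2)&(abs(S[:,:,1]*sg-50)<9)&(S[:,:,0]>40)&(S[:,:,0]<120); q=S[m]
        print('rail',sg,len(q),'y',np.percentile(q[:,1],[2,50,98]).round(1),'slope deg',np.degrees(np.polyfit(q[:,0],q[:,1],1)[0]).round(2))
    for lo,hi in((34,42),):
        m=(z>lo)&(z<hi)&(abs(S[:,:,1])<50)&(S[:,:,0]>110)&(S[:,:,0]<160); q=S[m]; print('stop x',np.percentile(q[:,0],[2,98]).round(1))
    m=(abs(z-54.5)<4)&(abs(S[:,:,1])<45)&(S[:,:,0]>-140)&(S[:,:,0]<125);q=S[m]
    for lo in np.arange(q[:,0].min(),q[:,0].max()-12,14):
        k=q[(q[:,0]>lo)&(q[:,0]<lo+14)]
        if len(k)>30: print('tin x',round(lo+7),'y',np.percentile(k[:,1],[1,99]).round(1),'mid',np.percentile(k[:,1],[1,99]).mean().round(1))
E
python3 - <<'E'
from h import *
s=look('sc7'); rails(s)
c=s['frame'][140:320,200:400]; cv2.imwrite('pics/v4.png',cv2.resize(c,None,fx=3,fy=3,interpolation=cv2.INTER_CUBIC)[:,:,::-1])
E
```

```text
tcp slot [-87.4  -6.7] [0.483  0.0462 0.002 ] [-3.141  0.     3.068] F [-1.81  1.17 -0.87]
tin slot [-37.6  -0. ] [84.2 60.4] yaw deg 0.66
fingers lowest above board [0.028 0.029 0.03  0.03  0.033]
rail -1 182 y [-56.9 -51.1 -44.5] slope deg 0.24
rail 1 152 y [42.6 49.1 55. ] slope deg -0.17
stop x [131.2 146.8]
tin x -77 y [-35.   28.5] mid -3.2
tin x -63 y [-29.   29.8] mid 0.4
tin x -49 y [-29.1  29.5] mid 0.2
tin x -35 y [-29.2  29.2] mid -0.0
tin x -21 y [-28.8  30. ] mid 0.6
tin x -7 y [-29.4  29.7] mid 0.2
```

View pics/v4.png

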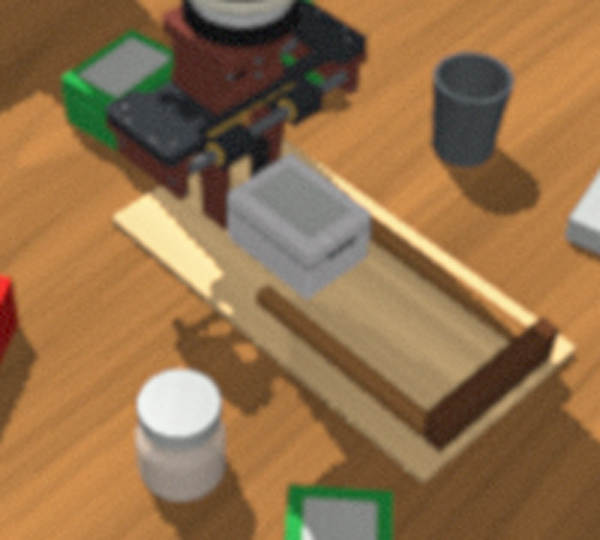

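The crop shows the tin straight in the lane's mouth at (298,220), clear of both rails. I'll back off a little, re-centre the fingers on the tin, and then push straight.

Request:
apply_moves:
  travel:
    - [-0.02,0.0014,0]
    - [-0.02,0.0014,0]
    - [0,0,0]
    - [0.0015,0.0215,0]
    - [0.0015,0.0215,0]
    - [0,0,0]
    - [0.0133,-0.001,0]
    - [0.0133,-0.001,0]
    - [0.0133,-0.001,0]
    - [0.02,-0.0015,0]
    - [0.02,-0.0015,0]
    - [0.02,-0.0015,0]
    - [0.02,-0.0015,0]
    - [0.02,-0.0015,0]
    - [0.02,-0.0015,0]
    - [0.02,-0.0015,0]
    - [0.02,-0.0015,0]
    - [0.02,-0.0015,0]
    - [0.02,-0.0015,0]
  delta_rot:
    - [0,0,0]
    - [0,0,0]
    - [0,0,0]
    - [0,0,0]
    - [0,0,0]
    - [0,0,0]
    - [0,0,0]
    - [0,0,0]
    - [0,0,0]
    - [0,0,0]
    - [0,0,0]
    - [0,0,0]
    - [0,0,0]
    - [0,0,0]
    - [0,0,0]
    - [0,0,0]
    - [0,0,0]
    - [0,0,0]
    - [0,0,0]
  claw: [0.18,0.18,0.18,0.18,0.18,0.18,0.18,0.18,0.18,0.18,0.18,0.18,0.18,0.18,0.18,0.18,0.18,0.18,0.18]

```text
time_s: 10.53
eef_pos: [0.5133, 0.0505, 0.002]
ee_rot: [-3.141, 0.0, 3.068]
force: [-0.1, 0.0, -1.4]
opening: 0.409
finger_force: 0.5
```

```bash
python3 - <<'E'
from h import *
s=look('sc8'); rails(s)
E
```

```text
tcp slot [-57.4  -0.3] [0.5133 0.0505 0.002 ] [-3.141  0.     3.068] F [-0.06  0.05 -1.4 ]
tin slot [-7.6  0.8] [61.7 84.7] yaw deg -0.56
fingers lowest above board [0.02 0.02 0.02 0.02 0.02]
rail -1 159 y [-56.6 -50.9 -44.6] slope deg 0.13
rail 1 160 y [42.6 48.8 55.2] slope deg -0.0
stop x [131.3 146.8]
tin x -49 y [-29.5  28.6] mid -0.4
tin x -35 y [-29.3  29.7] mid 0.2
tin x -21 y [-29.3  30. ] mid 0.4
tin x -7 y [-29.5  29.5] mid -0.0
tin x 7 y [-29.7  29.2] mid -0.3
tin x 21 y [-29.3  29.7] mid 0.2
```

Request:
apply_moves:
  travel:
    - [0.02,-0.0017,0]
    - [0.02,-0.0017,0]
    - [0.02,-0.0017,0]
    - [0.02,-0.0017,0]
    - [0.02,-0.0017,0]
    - [0.02,-0.0017,0]
    - [0.02,-0.0017,0]
    - [0.02,-0.0017,0]
    - [0.02,-0.0017,0]
    - [0.02,-0.0017,0]
    - [0.02,-0.0017,0]
    - [0.02,-0.0017,0]
    - [0.02,-0.0017,0]
    - [0.02,-0.0017,0]
    - [0.02,-0.0017,0]
    - [0.02,-0.0017,0]
    - [0.02,-0.0017,0]
    - [0.02,-0.0017,0]
    - [0.02,-0.0017,0]
    - [0.02,-0.0017,0]
  delta_rot:
    - [0,0,0]
    - [0,0,0]
    - [0,0,0]
    - [0,0,0]
    - [0,0,0]
    - [0,0,0]
    - [0,0,0]
    - [0,0,0]
    - [0,0,0]
    - [0,0,0]
    - [0,0,0]
    - [0,0,0]
    - [0,0,0]
    - [0,0,0]
    - [0,0,0]
    - [0,0,0]
    - [0,0,0]
    - [0,0,0]
    - [0,0,0]
    - [0,0,0]
  claw: [0.18,0.18,0.18,0.18,0.18,0.18,0.18,0.18,0.18,0.18,0.18,0.18,0.18,0.18,0.18,0.18,0.18,0.18,0.18,0.18]

```text
time_s: 12.25
eef_pos: [0.5733, 0.0454, 0.002]
ee_rot: [-3.141, 0.0, 3.068]
force: [-3.4, 0.4, 2.7]
opening: 0.409
finger_force: 1.4
```

```bash
python3 - <<'E'
from h import *
s=look('sc9'); rails(s)
E
```

```text
tcp slot [ 2.8 -1.1] [0.5733 0.0454 0.002 ] [-3.141  0.     3.068] F [-3.37  0.39  2.67]
tin slot [52.6 -0.6] [83.9 61.3] yaw deg 0.4
fingers lowest above board [0.018 0.019 0.021 0.021 0.021]
rail -1 173 y [-56.6 -50.8 -44.8] slope deg 0.58
rail 1 82 y [43.  49.5 55.5] slope deg -2.49
stop x [131.5 147. ]
tin x 15 y [-29.8  29.1] mid -0.3
tin x 29 y [-29.2  28.4] mid -0.4
tin x 43 y [-30.3  29. ] mid -0.6
tin x 57 y [-30.8  28.3] mid -1.2
tin x 71 y [-29.7  29.3] mid -0.2
tin x 85 y [-29.8  28.6] mid -0.6
```

Request:
apply_moves:
  travel:
    - [0.0133,-0.001,0]
    - [0.0133,-0.001,0]
    - [0.0133,-0.001,0]
    - [0.0133,-0.001,0]
    - [0.0133,-0.001,0]
    - [0.0133,-0.001,0]
    - [0.0133,-0.001,0]
    - [0.0133,-0.001,0]
    - [0.0133,-0.001,0]
    - [0.0133,-0.001,0]
    - [0.0133,-0.001,0]
    - [0.0133,-0.001,0]
    - [0.0133,-0.001,0]
    - [0.0133,-0.001,0]
    - [0.0133,-0.001,0]
    - [0.0133,-0.001,0]
    - [0.0067,-0.0005,0]
    - [0.0067,-0.0005,0]
  delta_rot:
    - [0,0,0]
    - [0,0,0]
    - [0,0,0]
    - [0,0,0]
    - [0,0,0]
    - [0,0,0]
    - [0,0,0]
    - [0,0,0]
    - [0,0,0]
    - [0,0,0]
    - [0,0,0]
    - [0,0,0]
    - [0,0,0]
    - [0,0,0]
    - [0,0,0]
    - [0,0,0]
    - [0,0,0]
    - [0,0,0]
  claw: [0.18,0.18,0.18,0.18,0.18,0.18,0.18,0.18,0.18,0.18,0.18,0.18,0.18,0.18,0.18,0.18,0.18,0.18]

```text
time_s: 13.8
eef_pos: [0.6069, 0.0429, 0.002]
ee_rot: [-3.141, -0.0, 3.068]
force: [-1.7, -0.0, -0.1]
opening: 0.413
finger_force: 1.0
```

```bash
python3 - <<'E'
from h import *
s=look('sc10'); rails(s)
E
```

```text
tcp slot [36.5 -1.2] [0.6069 0.0429 0.002 ] [-3.141 -0.     3.068] F [-1.74 -0.05 -0.14]
tin slot [82.9 -0.2] [77.7 62.3] yaw deg 0.49
fingers lowest above board [0.018 0.018 0.019 0.02  0.02 ]
rail -1 174 y [-56.8 -50.7 -44.7] slope deg -0.37
rail 1 8 y [46.  53.1 55.3] slope deg -37.63
stop x [120.7 146.7]
tin x 50 y [-30.   28.7] mid -0.6
tin x 64 y [-30.4  29.5] mid -0.4
tin x 78 y [-30.4  29.1] mid -0.7
tin x 92 y [-30.7  28.4] mid -1.2
tin x 106 y [-30.7  29. ] mid -0.8
```

Only a few mm are left, so I'll step 1 mm at a time and watch the force.

Request:
apply_moves:
  travel:
    - [0.0067,-0.0005,0]
    - [0.0067,-0.0005,0]
    - [0.0067,-0.0005,0]
  delta_rot:
    - [0,0,0]
    - [0,0,0]
    - [0,0,0]
  claw: [0.18,0.18,0.18]

```text
time_s: 14.1
eef_pos: [0.6099, 0.0426, 0.002]
ee_rot: [-3.141, -0.0, 3.068]
force: [-1.7, 0.9, -1.0]
opening: 0.407
finger_force: 0.9
```

Request:
apply_moves:
  travel:
    - [0.0067,-0.0005,0]
    - [0,0,0]
  delta_rot:
    - [0,0,0]
    - [0,0,0]
  claw: [0.18,0.18]

```text
time_s: 14.27
eef_pos: [0.6104, 0.0426, 0.002]
ee_rot: [-3.141, -0.001, 3.068]
force: [-2.6, 0.1, 2.5]
opening: 0.41
finger_force: 1.9
```

Request:
apply_moves:
  travel:
    - [0.0067,-0.0005,0]
    - [0,0,0]
  delta_rot:
    - [0,0,0]
    - [0,0,0]
  claw: [0.18,0.18]

```text
time_s: 14.43
eef_pos: [0.6103, 0.0426, 0.0019]
ee_rot: [-3.141, -0.003, 3.068]
force: [-5.3, -0.1, 4.8]
opening: 0.408
finger_force: 3.0
```

Request:
apply_moves:
  travel:
    - [0.0067,-0.0005,0]
    - [0,0,0]
  delta_rot:
    - [0,0,0]
    - [0,0,0]
  claw: [0.18,0.18]

```text
time_s: 14.6
eef_pos: [0.6102, 0.0426, 0.0018]
ee_rot: [-3.141, -0.005, 3.068]
force: [-7.4, 0.4, 6.7]
opening: 0.41
finger_force: 4.1
```

The arm has stalled with the force rising, so the tin is against the stop. Now I'll back straight off, rise, and move clear to check.

Request:
apply_moves:
  travel:
    - [-0.0067,0.0005,0]
    - [-0.0133,0.001,0]
    - [-0.02,0.0015,0]
    - [-0.04,0.003,0]
    - [-0.08,0.006,0]
    - [0,0,0]
    - [0,0,0.15]
    - [0,0,0.2]
    - [0,0,0.2]
    - [0,0,0.2]
    - [0,0,0.2]
    - [-0.15,0,0.2]
    - [-0.2,0,0.2]
    - [-0.2,0.1,0]
    - [-0.1,0.2,0]
    - [0,0.25,0]
    - [0,0.25,0]
    - [0,0.25,0]
    - [0,0.25,0]
    - [0,0.2,0]
  delta_rot:
    - [0,0,0]
    - [0,0,0]
    - [0,0,0]
    - [0,0,0]
    - [0,0,0]
    - [0,0,0]
    - [0,0,0]
    - [0,0,0]
    - [0,0,0]
    - [0,0,0]
    - [0,0,0]
    - [0,0,0]
    - [0,0,0]
    - [0,0,0]
    - [0,0,0]
    - [0,0,0]
    - [0,0,0]
    - [0,0,0]
    - [0,0,0]
    - [0,0,0]
  claw: [0.18,0.18,0.18,0.18,0.18,0.18,0.18,0.18,0.18,0.18,0.18,0.18,0.18,0.18,0.18,0.18,0.18,0.18,0.18,0.18]

```text
time_s: 16.27
eef_pos: [0.4922, 0.272, 0.2044]
ee_rot: [3.14, 0.002, 3.068]
force: [-0.2, 0.5, -0.2]
opening: 0.412
finger_force: 0.0
```

```bash
python3 - <<'E'
from h import *
s=look('sc11'); rails(s)
t=cap('top','top9'); tin(cloud(t),np.array([570.6,46.7]),np.radians(-4.1))
a=cv2.resize(s['frame'][170:310,230:400],(510,420),interpolation=cv2.INTER_CUBIC); b=cv2.resize(t['frame'][90:275,215:330],(261,420),interpolation=cv2.INTER_CUBIC)
cv2.imwrite('pics/v5.png',np.hstack([a,b])[:,:,::-1])
E
```

```text
tcp slot [-94.3 219.1] [0.4922 0.272  0.2044] [3.140e+00 2.000e-03 3.068e+00] F [-0.16  0.49 -0.16]
tin slot [86.1  0. ] [71.5 62.3] yaw deg 0.21
fingers lowest above board None
rail -1 178 y [-56.9 -50.6 -45. ] slope deg 0.32
rail 1 3 y [50.2 50.8 53.3] slope deg 35.27
stop x [117.8 146.9]
tin x 57 y [-30.   27.6] mid -1.2
tin x 71 y [-30.4  29.4] mid -0.5
tin x 85 y [-29.6  28.2] mid -0.7
tin x 99 y [-29.6  28. ] mid -0.8
tin x 113 y [-29.7  28.7] mid -0.5
tin world [660.1  40.6] size [59.8 80.7] slot [89.7  0.3] rel deg -0.07
```

View pics/v5.png

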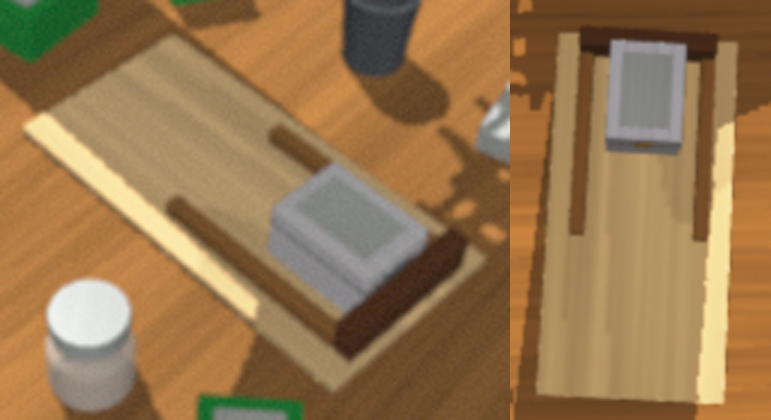

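The picture shows the tin home and straight against the stop (top view at (645,95)), centred between the untouched rails. It measures slot x = 89.7, y = 0.3 mm, and yaw -0.07°. The robot is clear.

```bash
python3 -c "
from bench import ticket; print(ticket.finish_job())"
```

```text
the job is handed in; nothing more can be done
None
```

The tin is fully home and straight against the stop, centred to about 0.3 mm between the rails; no contact with the rails, jar, cup or block was seen, and the job is handed in.

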